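# Find the rattling lens case and present it over the closed catch tray

## Task

First slide the loose half of the blue catch tray up flush against the fixed half so that no gap is left where small parts could be lost. Then lift and shake the sealed lens cases one at a time (rocking a case end to end tells best) until you find the one that rattles, putting any quiet one back down flat where it stood; leave the rest of the bench alone. Finish holding the rattling case out, level and still, over the middle of the joint between the two tray halves, about 20 cm above the bench, and keep hold of it: the program ends while the gripper is still holding it.

Things in the scene. Friction and masses are not known exactly. Their poses are not given: they have to be found in the camera images.
- dock_edge (a point): fixed half of a shallow blue catch tray screwed to the bench, 140 mm (x) x 120 mm (y) x 30 mm tall, floor 12 mm thick, rims on three sides and the fourth side open; this point is the middle of the open edge, 15 mm above the bench; its y axis points into this half, away from the loose half; z up
- tray_edge (a point): loose half of the catch tray, blue, 500 g, 140 mm (x) x 110 mm (y) x 30 mm tall, rims (8 mm) on three sides and open towards the fixed half; this point is the middle of its open edge, 15 mm above the bench; its y axis points out of the open edge towards the fixed half, so the outer face to push on lies 110 mm along -y; sliding it takes about 3 to 7 N
- case_1_center (a point): centre of one of three identical sealed black lens cases with grey lid and paper label, 120 mm (x) x 50 mm (y) x 50 mm tall, 310 to 410 g, lying on the bench; 25 mm above the underside, z up; grasp it across its 50 mm width. Which place each case stands in changes every time, and nothing outside shows which one rattles
- case_2_center (a point): centre of one of three identical sealed black lens cases with grey lid and paper label, 120 mm (x) x 50 mm (y) x 50 mm tall, 310 to 410 g, lying on the bench; 25 mm above the underside, z up; grasp it across its 50 mm width. Which place each case stands in changes every time, and nothing outside shows which one rattles
- case_3_center (a point): centre of one of three identical sealed black lens cases with grey lid and paper label, 120 mm (x) x 50 mm (y) x 50 mm tall, 310 to 410 g, lying on the bench; 25 mm above the underside, z up; grasp it across its 50 mm width. Which place each case stands in changes every time, and nothing outside shows which one rattles
- case_1: the case of case_1_center, origin at the centre of its underside. Two cases are packed tight; in one a heavy 200 g metal part (loose_part, unseen) rolls 80 mm end to end along x. A short level shake hardly shows at the wrist. Rock it: dip one end 0.1 to 0.25 rad, wait 0.4 s, level it, then the other end: the part stays at the end it rolled to, and the level balance about y differs by 0.1 to 0.15 N m
- case_2: the case of case_2_center, origin at the centre of its underside. Two cases are packed tight; in one a heavy 200 g metal part (loose_part, unseen) rolls 80 mm end to end along x. A short level shake hardly shows at the wrist. Rock it: dip one end 0.1 to 0.25 rad, wait 0.4 s, level it, then the other end: the part stays at the end it rolled to, and the level balance about y differs by 0.1 to 0.15 N m
- case_3: the case of case_3_center, origin at the centre of its underside. Two cases are packed tight; in one a heavy 200 g metal part (loose_part, unseen) rolls 80 mm end to end along x. A short level shake hardly shows at the wrist. Rock it: dip one end 0.1 to 0.25 rad, wait 0.4 s, level it, then the other end: the part stays at the end it rolled to, and the level balance about y differs by 0.1 to 0.15 N m
- tray: the loose half of the tray, origin at the centre of its underside, 55 mm behind tray_edge
- dock: the fixed half of the tray, origin at the centre of its underside, 60 mm beyond dock_edge
- eyepiece: black round eyepiece, 46 mm across, 62 mm tall, standing; a bystander, to be left alone; origin at the centre of its underside
- mirror_mount: mirror on a short steel post and 50 mm square foot, 88 mm tall; a bystander, to be left alone; origin at the centre of its underside
- slide_box: yellow slide box, 85 x 30 x 30 mm; a bystander, to be left alone; origin at the centre of its underside
- driver: red-handled screwdriver, 160 mm long, lying; a bystander, to be left alone; origin at the middle of the tool
- lens_cap: black lens cap, 44 mm across, 14 mm tall; a bystander, to be left alone; origin at the centre of its underside
- wipe_box: green wipe box, 110 x 75 x 50 mm; a bystander, to be left alone; origin at the centre of its underside
Not all that is in view belongs to the job. Leave any pink or red look-alike of the tray alone.

How it is judged:
By the outcome, as a careful person would: the job done as asked, in the order asked, and still so for the second after the job is handed in, while the arm keeps its last pose, push and grip.
It also fails if it takes over 72 s, if anything falls off the work surface, if the arm or the gripper's body presses on something with over 40 N, if the wrist force passes 120 N, or if a joint passes its speed limit or range.

## Robot

A 7-joint arm with a two-finger parallel gripper is mounted at the origin on the work surface. World frame = base frame: x ahead of the robot, y to its left, z up, the work surface at z = 0. Lengths are in m, angles in rad, forces in N, time in s.
With the tool pointing down it reaches from about 0.4 to 0.875 m from the base axis. Payload 4.4 kg.
Tool frame: the origin (TCP) lies at the very end of the fingers, on their centre line; the grasp point (between the pads) lies 19 mm behind it; z points along the fingers, y is the direction in which the jaws open and shut (so a half turn about z gives the same grasp; the last joint's range is limited). The gripper opens to 85 mm and grips with 20 to 120 N. Pads are 22 mm wide; open, the fingers measure 114 mm over their backs; the gripper's body (76 mm by 85 mm) begins 54 mm behind the grasp point. The pads swing forward as they close: fully open they stand 13 mm farther back than shut.
Start: joints at [1.2, 0.628, 0.038, 1.517, -0.027, 0.996, -0.02], TCP at [0.195, -0.62, 0.203] pointing down, gripper open.
Joint ranges: [-3.06, 3.06], [-0.37, 2.12], [-1.25, 1.32], [0.18, 2.47], [-1.1, 4.24], [0.23, 1.98], [-2.94, 2.94]. Speed limits (rad/s): [2.57, 2.57, 3.14, 3.14, 3.14, 3.14, 3.14].

## Interface

Orientations are given as a rotation vector (axis times angle).
In Python, from workcell import read_state, capture, close_job gives the robot as it stands.
- The arm moves only by the shell command python3 -m jog 'ROWS' [FORCE]. ROWS is JSON, a list of rows, each a list of 7 numbers: the shift along the tool's x, y, z in mm, then the turn, a rotation vector about the tool's x, y, z in degrees, then the closure in counts, from 0 (fully open) to 255 (shut). In form: [[tx, ty, tz, rx, ry, rz, hand], ...]. A call has 1 to 20 rows; each row is the pose to reach, as a shift and turn from the pose commanded when the call began, along the tool's axes at that moment; what a row does not reach only later rows make up. A row lasts 1/8 s, in which the tool goes at most 62.5 mm and 10.7 degrees, less where a joint would pass 70% of its speed; a pose out of reach is approached as far as the arm can. A call with a gripper value outside its range is refused whole. The fingers move at their own pace and stop on an object; FORCE is the grip in N (left out, the last holds). Time passes only in rows, so rows that repeat a pose let the fingers close. It gives the time, the measured TCP pose, the force and the opening at its end, in the units of the state.
- read_state(): the state, without advancing time (a new reading comes with each control period).
- capture(name): name is "side" or "top" or "wrist"; returns a dict with "img" (400x640x3 uint8, red, green, blue), "K" (3x3 intrinsics, pixels), "rvec" (rotation vector, rad) and "tvec" (3), from world to camera coordinates, as OpenCV has them; the wrist camera has in their place "T_tool_cam" (4x4, takes a point from camera to tool coordinates, whose origin is the TCP and whose axes are the flange's). Camera axes: x right, y down, z forward; pixel columns grow to the right and rows downward; lengths in m; the calibration is good to about 2 mm. A picture is of the moment at which its call begins: read the wrist's pose just before it. There is no depth.
- close_job(): hands the job in, once; it reports no verdict.
The state is a dict: "time_s": time; "qpos": joint angles; "joint_vel": joint speeds; "tau": joint torques, N m; "ee_pos": TCP position; "orientation": TCP orientation; "contact_force": force on the tool from outside, world axes, zero at the start; "wrist_torque": the same for the moment, N m; "width": finger opening in m.
Only numpy, scipy, OpenCV 4.12 (cv2) and the standard library are available. Lean on these libraries where they do the work, as an engineer would, in place of code of your own. Each camera call takes 0.05 s, during which the arm holds its last target. There are 200 camera calls.

## Working session

There is one attempt and no reset: what is moved stays moved. The work goes in short steps, Python scripts to look and compute and a shell command to move; the robot and the scene stay as the last step left them, time stands still between calls to the robot, and variables do not carry over. Pictures are saved under pics/ and viewed, about 8 in all and at most 12, crops included, and the job is handed in when it is done.

```bash
mkdir -p pics; ls; python3 - <<'E'
from workcell import read_state, capture
import cv2
s=read_state(); print({k:(v if not hasattr(v,'tolist') else v.tolist()) for k,v in s.items()})
for n in ("top","side"):
    c=capture(n); cv2.imwrite(f"pics/{n}0.png",c["img"][:,:,::-1]); print(n,c["K"],c["rvec"],c["tvec"])
E
```

```text
pics
{'time_s': 0.0, 'qpos': [1.2002156494107163, 0.6293539262529448, 0.038438038317356274, 1.5183865785771713, -0.027004873358082458, 0.996297339635585, -0.01997372278682638], 'joint_vel': [-0.0005321271596439123, 0.0007881814567163219, -0.001024522526235113, 0.000958949888171093, 0.0006261086496830543, -0.0008785104759618281, -0.0005793741049232746], 'tau': [-1.7526465398987057e-05, -56.34050488471985, 1.2258990481495857, -19.345017671585083, 0.010891465935856104, 0.01029698469210416, 1.1754883360026724e-05], 'ee_pos': [0.19487735457783917, -0.6193748539365115, 0.2020780787639192], 'orientation': [-3.1032987278993485, -0.47664974438620317, 0.0004901114281662603], 'contact_force': [-0.008293716584816873, -0.07514074855124418, -0.01119538009522033], 'wrist_torque': [0.045009616461786715, -0.004243684016544941, 0.02951145706899358], 'width': 0.08563232886664573}
top [[493.43146196   0.         317.05221707]
 [  0.         493.43146196 211.1010052 ]
 [  0.           0.           1.        ]] [ 2.19326042 -2.18063848  0.07763581] [-0.06753144  0.48243911  1.41868283]
side [[450.92835708   0.         312.29449422]
 [  0.         450.92835708 194.09461116]
 [  0.           0.           1.        ]] [ 0.16004788 -2.6874749   1.45288386] [0.46159997 0.10526697 1.06437862]
```

View pics/top0.png

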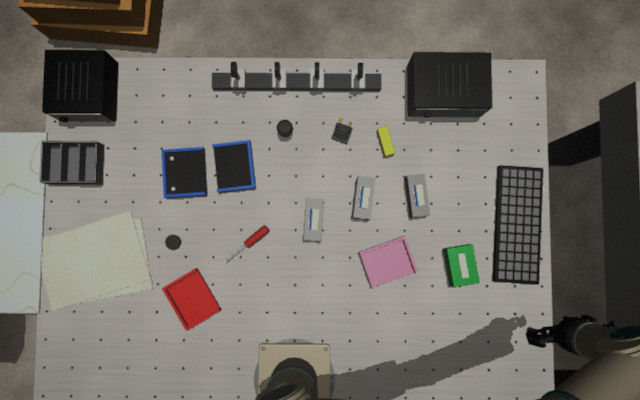

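View pics/side0.png

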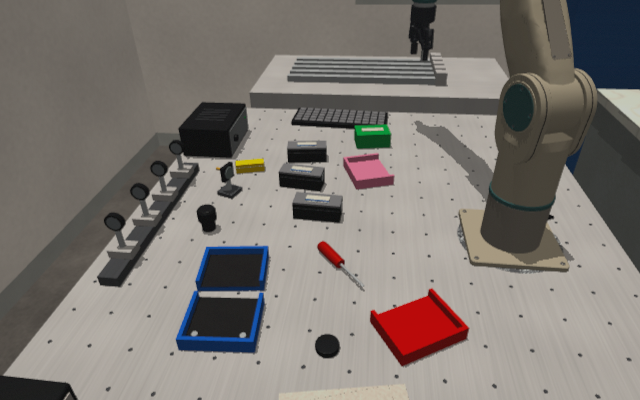

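The top view shows two blue halves. The left one (185,173) has two screw dots, so it is the fixed dock. The right one (235,166) has no screws, so it is the loose tray. Pink (388,262) and red (192,299) are the look-alikes to leave alone. The cases are at (314,220), (364,198) and (417,196).

```bash
cat > h.py <<'E'
import numpy as np, cv2
from scipy.spatial.transform import Rotation as R
from workcell import read_state, capture
def ray(c,uv,z):
    Rm=R.from_rotvec(np.ravel(c["rvec"])).as_matrix(); t=np.ravel(c["tvec"]); o=-Rm.T@t
    uv=np.atleast_2d(uv).astype(float)
    d=np.c_[uv,np.ones(len(uv))]@np.linalg.inv(c["K"]).T@Rm
    return o+d*((z-o[2])/d[:,2])[:,None]
def hsv(c): return cv2.cvtColor(c["img"],cv2.COLOR_RGB2HSV)
def blobs(m,lo=150,hi=1e9):
    n,l,s,ce=cv2.connectedComponentsWithStats(m.astype(np.uint8))
    return [(l==i) for i in range(1,n) if lo<s[i,4]<hi]
def rect(P):  # minAreaRect in mm
    (c,(w,h),a)=cv2.minAreaRect((P[:,:2]*1000).astype(np.float32)); 
    return np.round(c,1),np.round((w,h),1),round(a,1)
E
python3 - <<'E'
from h import *
c=capture("top"); h=hsv(c); 
print("cam",ray(c,[320,200],0),(-R.from_rotvec(np.ravel(c["rvec"])).as_matrix().T@np.ravel(c["tvec"])))
m=(h[...,0]>105)&(h[...,0]<130)&(h[...,1]>150)&(h[...,2]>60)
m[:, :150]=0; m[:,270:]=0
for b in blobs(m,80):
    v,u=np.nonzero(b); print("blue",u.mean(),v.mean(),len(u),rect(ray(c,np.c_[u,v],.03)))
    cnt=np.c_[u,v]; bx=cv2.boxPoints(cv2.minAreaRect(cnt.astype(np.float32))); print(bx.round(1).tolist(), ray(c,bx,.03)[:,:2].round(4).tolist())
im=c["img"][:,:,::-1]
a=cv2.resize(im[130:210,150:270],None,fx=6,fy=6,interpolation=cv2.INTER_CUBIC)[:,:720]
cv2.imwrite("pics/crop_tray.png",a)
b=cv2.resize(im[160:260,290:440],None,fx=5,fy=5,interpolation=cv2.INTER_CUBIC)
cv2.imwrite("pics/crop_case.png",b)
for p in [(314,220),(364,198),(417,196)]: print(h[p[1]-20:p[1]+20:4,p[0]].tolist())
E
```

```text
cam [[ 0.51683868 -0.07327333  0.        ]] [ 0.38344086 -0.06261207  1.44880012]
blue 240.1831831831832 166.42642642642642 333 (array([612.1, 178.5]), array([138.7, 108.6]), 6.8)
[[211.89999389648438, 144.5], [249.39999389648438, 140.3000030517578], [254.60000610351562, 187.39999389648438], [217.1999969482422, 191.5]] [[0.6744, 0.2421], [0.6873, 0.1335], [0.5496, 0.1162], [0.5369, 0.2242]]
blue 177.0787878787879 174.04545454545453 330 (array([593. , 324.4]), array([138.8, 117.3]), 4.2)
[[161.60000610351562, 149.3000030517578], [202.0, 147.3000030517578], [204.1999969482422, 195.1999969482422], [163.89999389648438, 197.10000610351562]] [[0.6594, 0.3881], [0.6658, 0.2709], [0.5259, 0.2612], [0.5197, 0.3776]]
[[20, 10, 148], [6, 9, 147], [30, 15, 153], [35, 24, 177], [38, 22, 177], [41, 23, 177], [35, 28, 176], [35, 24, 177], [10, 5, 148], [20, 5, 142]]
[[10, 5, 142], [18, 9, 145], [90, 2, 132], [38, 26, 179], [43, 20, 179], [39, 23, 179], [35, 24, 177], [39, 24, 179], [0, 5, 146], [24, 9, 143]]
[[24, 10, 134], [20, 11, 135], [30, 12, 143], [39, 24, 179], [52, 16, 173], [96, 24, 151], [105, 44, 138], [108, 121, 129], [6, 9, 139], [30, 9, 136]]
```

View pics/crop_tray.png

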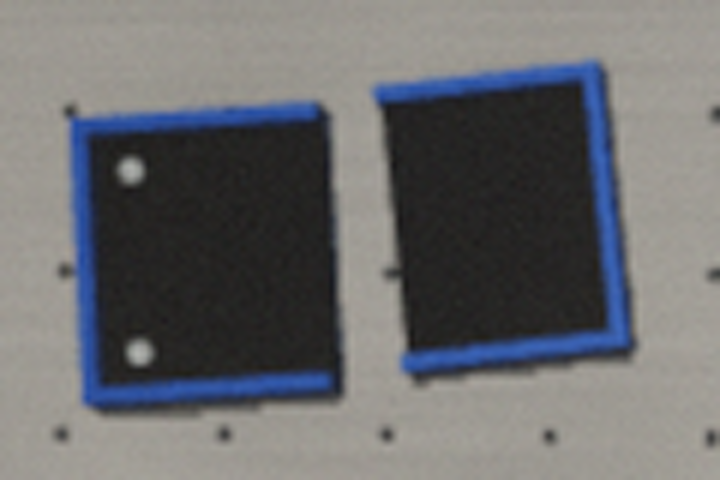

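View pics/crop_case.png

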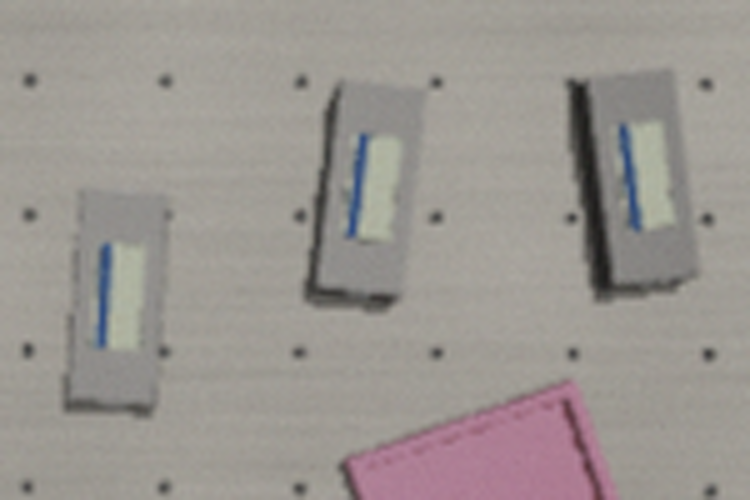

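The crops confirm it: the dock is on the left, with screws and its open side facing right. The loose tray is on the right, opening left. The lid corners of all three cases are readable, so I'll compute the positions and the first move.

```bash
cat >> h.py <<'E'
def go(p,head):
    """jog numbers to put TCP at p (m), tool straight down, tool y axis heading (deg) (mod 180, nearest listed)"""
    s=read_state(); T=R.from_rotvec(s["orientation"])
    h=np.radians(head); y=np.array([np.cos(h),np.sin(h),0]); z=np.array([0,0,-1.]); x=np.cross(y,z)
    G=R.from_matrix(np.c_[x,y,z])
    print("now",np.round(s["ee_pos"],4),"t",s["time_s"],"| shift mm",(T.inv().apply(np.array(p)-s["ee_pos"])*1000).round(1),"turn deg",np.degrees((T.inv()*G).as_rotvec()).round(1))
E
python3 - <<'E'
from h import *
c=capture("top")
for n,q in dict(A=[(78,188),(170,193),(155,408),(66,403)],B=[(340,80),(427,90),(400,297),(312,290)],C=[(588,78),(672,70),(697,277),(610,290)]).items():
    P=ray(c,np.array(q)/5+[290,160],.05)[:,:2]
    ax=(P[0]+P[1]-P[2]-P[3])/2; w=(P[1]-P[0]+P[2]-P[3])/2
    print(n,P.mean(0).round(4),"len",np.linalg.norm(ax).round(4),"wid",np.linalg.norm(w).round(4),"head",np.degrees(np.arctan2(ax[1],ax[0])).round(1))
ty=np.array([-.1184,.993]); te=np.array([.6121,.1785])
f=te-ty*.055; print("face",f, "pre", f-ty*.035)
p=f-ty*.035; go([p[0],p[1],.12],6.8)
E
```

```text
A [ 0.4565 -0.0546] len 0.1224 wid 0.0515 head -3.2
B [ 0.5193 -0.198 ] len 0.1204 wid 0.05 head -7.5
C [ 0.5262 -0.353 ] len 0.1205 wid 0.0492 head 5.9
face [0.618612 0.123885] pre [0.622756 0.08913 ]
now [ 0.195  -0.6197  0.2024] t 0.2 | shift mm [ 620.8 -547.7   83.1] turn deg [ -0.1  -0.  -79.3]
```

```bash
python3 -m jog '[[300,-265,10,0,0,-40,0],[621,-548,40,0,0,-79.3,0],[621,-548,83,0,0,-79.3,0],[621,-548,83,0,0,-79.3,0],[621,-548,83,0,0,-79.3,0],[621,-548,83,0,0,-79.3,0],[621,-548,83,0,0,-79.3,0],[621,-548,83,0,0,-79.3,0],[621,-548,83,0,0,-79.3,0],[621,-548,83,0,0,-79.3,0],[621,-548,83,0,0,-79.3,0],[621,-548,83,0,0,-79.3,0],[621,-548,83,0,0,-79.3,0],[621,-548,83,0,0,-79.3,0],[621,-548,83,0,0,-79.3,0],[621,-548,83,0,0,-79.3,0],[621,-548,83,0,0,-79.3,0],[621,-548,83,0,0,-79.3,0]]'
python3 -c "
from h import *
go([.6228,.0891,.003],6.8)
print(read_state()['qpos'])"
```

```text
time_s: 2.45
ee_pos: [0.6229, 0.0875, 0.1204]
orientation: [2.088, 2.346, -0.0]
contact_force: [-0.4, 0.2, 0.3]
width: 0.0853
now [0.6229 0.0875 0.1204] t 2.45 | shift mm [1.700e+00 1.000e-01 1.174e+02] turn deg [ 0.   0.  -0.1]
[-0.00518537  0.70600137 -0.29781935  1.65271213  0.26363638  0.82253223
 -0.30018249]
```

```bash
python3 -m jog '[[0,0,60,0,0,0,0],[0,0,105,0,0,0,0],[0,0,117,0,0,0,0],[12,0,117,0,0,0,0],[20,0,117,0,0,0,0],[26,0,117,0,0,0,0],[29,-1,117,0,0,0.3,0],[33,-2,117,0,0,0.7,0],[37,-3.5,117,0,0,1,0],[41,-5,117,0,0,1.4,0],[45,-6.5,117,0,0,1.8,0],[49,-8,117,0,0,2.2,0],[52,-9,117,0,0,2.4,0],[52,-9,117,0,0,2.4,0]]'
python3 - <<'E'
from h import *
c=capture("top"); cv2.imwrite("pics/t1.png",cv2.resize(c["img"][120:210,150:290,::-1],None,fx=5,fy=5,interpolation=cv2.INTER_CUBIC))
E
```

```text
time_s: 4.2
ee_pos: [0.6078, 0.1401, 0.003]
orientation: [-2.135, -2.305, -0.0]
contact_force: [0.4, 0.8, 0.4]
width: 0.0855
```

View pics/t1.png

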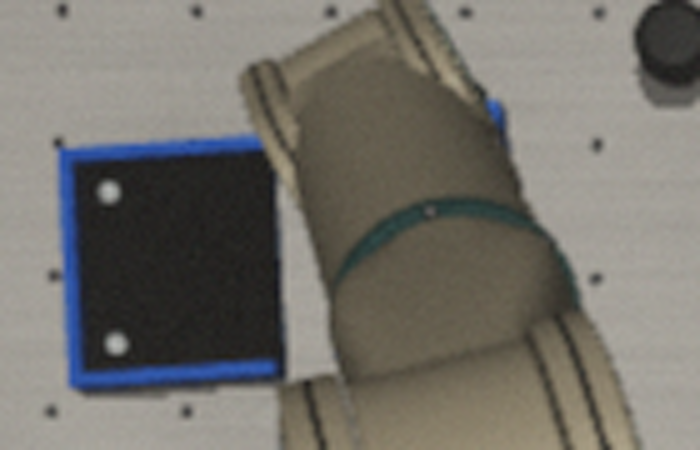

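```bash
python3 - <<'E'
from h import *
c=capture("side"); cv2.imwrite("pics/s1.png",cv2.resize(c["img"][150:370,150:340,::-1],None,fx=2.7,fy=2.7,interpolation=cv2.INTER_CUBIC))
E
```

```text
(no output)
```

View pics/s1.png

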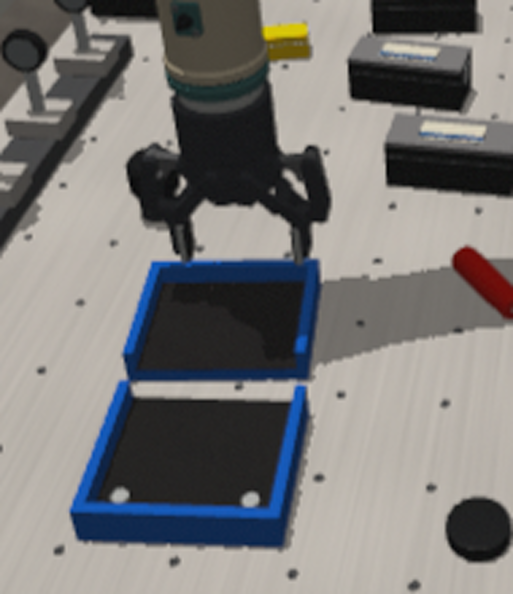

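The tray hasn't moved: its outline in the side view is unchanged. The fingertips show at crop (183,260) and (300,262), so I'll work out how high they are.

```bash
python3 - <<'E'
from h import *
c=capture("side"); pr=lambda P: cv2.projectPoints(np.array(P,float),c["rvec"],c["tvec"],c["K"],None)[0][:,0]
cr=lambda P: ((pr(P)-[150,150])*2.7).round(0).tolist()
for z in (.003,.016,.03,.04): print(z,cr([[.657,.146,z],[.558,.134,z]]))
print("tray back top corners",cr([[.6873,.1335,.03],[.5496,.1162,.03]]), "front",cr([[.6744,.2421,.03],[.5369,.2242,.03]]))
print("dock open tips",cr([[.6658,.2709,.03],[.5259,.2612,.03]]))
E
```

```text
0.003 [[189.0, 295.0], [308.0, 294.0]]
0.016 [[187.0, 283.0], [307.0, 282.0]]
0.03 [[185.0, 270.0], [305.0, 269.0]]
0.04 [[183.0, 261.0], [304.0, 259.0]]
tray back top corners [[155.0, 258.0], [320.0, 256.0]] front [[125.0, 350.0], [306.0, 347.0]]
dock open tips [[123.0, 378.0], [310.0, 384.0]]
```

```bash
python3 - <<'E'
from h import *
a=cv2.imread("pics/side0.png"); c=capture("side"); b=c["img"][:,:,::-1]
st=[]
for im in (a,b):
    h=cv2.cvtColor(np.ascontiguousarray(im),cv2.COLOR_BGR2HSV); m=(h[...,0]>105)&(h[...,0]<130)&(h[...,1]>150)&(h[...,2]>50); m[:,:160]=0;m[:,290:]=0; m[:230]=0
    print([(np.nonzero(k)[1].min(),np.nonzero(k)[1].max(),np.nonzero(k)[0].min(),np.nonzero(k)[0].max(),k.sum()) for k in blobs(m,60)])
w=capture("wrist"); st=np.hstack([w["img"][:,:,::-1]]); cv2.imwrite("pics/w1.png",st)
s=read_state(); print(s["ee_pos"],s["qpos"],s["contact_force"],s["wrist_torque"],w["T_tool_cam"])
E
```

```text
[(np.int64(176), np.int64(267), np.int64(246), np.int64(351), np.int64(2803))]
[(np.int64(176), np.int64(267), np.int64(247), np.int64(351), np.int64(2808))]
[0.60807257 0.13933458 0.00299926] [-0.13839201  0.85851037 -0.21848008  1.72694905  0.30010703  0.58896286
 -0.45857474] [ 0.67601727 -0.16441998 -0.44801038] [ 0.03141528 -0.00136129  0.00661312] [[-2.14880735e-04 -9.61802385e-01 -2.73744636e-01  7.06040912e-02]
 [ 9.99999864e-01 -7.68379417e-05 -5.14997454e-04  1.10565899e-03]
 [ 4.74291806e-04 -2.73744709e-01  9.61802271e-01 -1.70043575e-01]
 [ 0.00000000e+00  0.00000000e+00  0.00000000e+00  1.00000000e+00]]
```

View pics/w1.png

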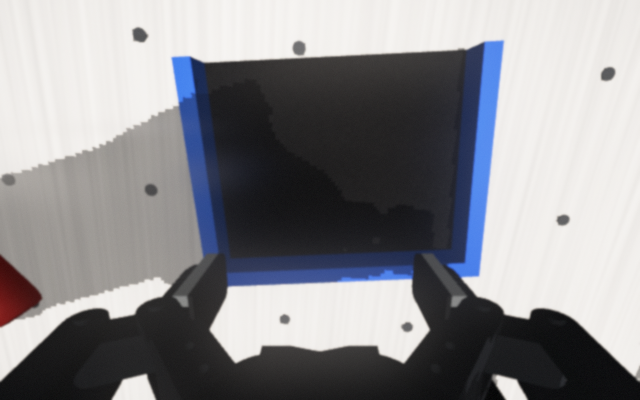

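```bash
python3 - <<'E'
from h import *
w=capture("wrist"); T=w["T_tool_cam"]; Ti=np.linalg.inv(T); s=read_state(); Rt=R.from_rotvec(s["orientation"]).as_matrix(); p=np.array(s["ee_pos"])
pr=lambda q:(lambda c:(w["K"]@c)[:2]/c[2])(Ti[:3,:3]@q+Ti[:3,3])
for z in (0,-.013,-.03): print(z,[pr(np.array([x,.043*sg,z])).round(0).tolist() for x in (.011,-.011) for sg in (1,-1)])
def wr(uv,z):
    d=Rt@T[:3,:3]@np.linalg.inv(w["K"])@np.array([*uv,1.]); o=p+Rt@T[:3,3]; return (o+d*(z-o[2])/d[2]).round(4)
for uv in [(174,57),(503,42),(480,275),(228,285)]: print(uv,wr(uv,.03),wr(uv,0))
E
```

```text
0 [[392.0, 222.0], [243.0, 222.0], [390.0, 257.0], [245.0, 257.0]]
-0.013 [[398.0, 230.0], [237.0, 230.0], [395.0, 267.0], [240.0, 267.0]]
-0.03 [[406.0, 242.0], [228.0, 242.0], [403.0, 283.0], [232.0, 283.0]]
(174, 57) [0.5411 0.2283 0.03  ] [0.528  0.2322 0.    ]
(503, 42) [0.6777 0.2444 0.03  ] [0.6931 0.2516 0.    ]
(480, 275) [0.6914 0.1375 0.03  ] [0.7098 0.1223 0.    ]
(228, 285) [0.5633 0.122  0.03  ] [0.5548 0.1036 0.    ]
```

The wrist view shows the open fingertips (225,255) and (415,255) about 40 mm above the TCP, so they passed over the rim. The tray is untouched. I'll back off, half close the fingers so the tips drop, and push again.

```bash
python3 -m jog '[[-50,11,0,0,0,-2.4,0],[-50,11,0,0,0,-2.4,140],[-50,11,0,0,0,-2.4,140],[-50,11,0,0,0,-2.4,140],[-50,11,0,0,0,-2.4,140],[-40,11,0,0,0,-2.4,140],[-32,11,0,0,0,-2.4,140],[-26,10,0,0,0,-2.4,140],[-22,8.5,0,0,0,-2,140],[-18,7,0,0,0,-1.6,140],[-14,5.5,0,0,0,-1.2,140],[-10,4,0,0,0,-0.8,140],[-6,2.5,0,0,0,-0.4,140],[-2,1,0,0,0,0,140],[-2,1,0,0,0,0,140]]'
python3 - <<'E'
from h import *
b=capture("side")["img"][:,:,::-1]
h=cv2.cvtColor(np.ascontiguousarray(b),cv2.COLOR_BGR2HSV); m=(h[...,0]>105)&(h[...,0]<130)&(h[...,1]>150)&(h[...,2]>50); m[:,:160]=0;m[:,290:]=0; m[:230]=0
print([(np.nonzero(k)[1].min(),np.nonzero(k)[1].max(),np.nonzero(k)[0].min(),np.nonzero(k)[0].max(),k.sum()) for k in blobs(m,60)])
cv2.imwrite("pics/s2.png",cv2.resize(b[200:360,150:300],None,fx=3.6,fy=3.6,interpolation=cv2.INTER_CUBIC))
E
```

```text
time_s: 6.38
ee_pos: [0.6089, 0.1383, 0.003]
orientation: [-2.134, -2.305, -0.0]
contact_force: [-0.6, 0.4, -0.3]
width: 0.0386
[(np.int64(176), np.int64(267), np.int64(247), np.int64(351), np.int64(2769))]
```

View pics/s2.png

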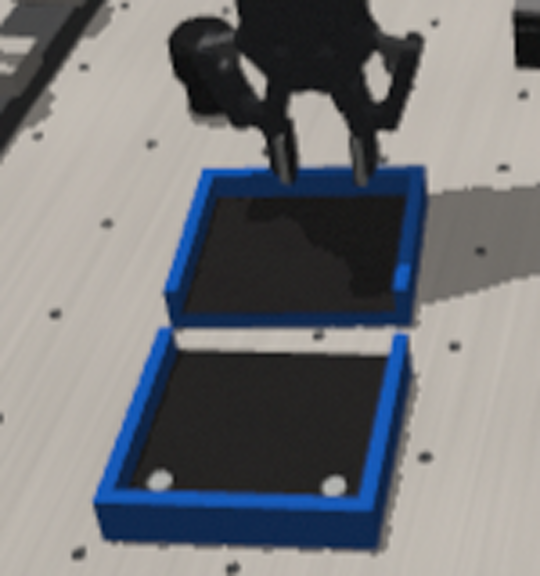

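The tips are still just above the rim, at crop (285,180) and (362,180), roughly 30 mm over the reported TCP. I'll back off and lower gently while watching the force.

```bash
python3 -m jog '[[-50,10,0,0,0,-2.4,140],[-50,10,3,0,0,-2.4,140],[-50,10,6,0,0,-2.4,140],[-50,10,8,0,0,-2.4,140],[-50,10,8,0,0,-2.4,140]]'
python3 -c "
from h import *
w=capture('wrist');c=capture('side');print(read_state()['contact_force'])
a=cv2.resize(c['img'][180:280,160:300],None,fx=4,fy=4,interpolation=cv2.INTER_CUBIC);b=w['img'][100:,:][:,80:560]
a=cv2.resize(a,(480,343));cv2.imwrite('pics/x3.png',np.vstack([a,b[:257]])[:,:,::-1])"
```

```text
time_s: 7.05
ee_pos: [0.6225, 0.0899, -0.0051]
orientation: [-2.084, -2.35, -0.0]
contact_force: [-0.7, -0.2, -0.8]
width: 0.0385
[-0.44624499 -0.43311228  1.06871023]
```

View pics/x3.png

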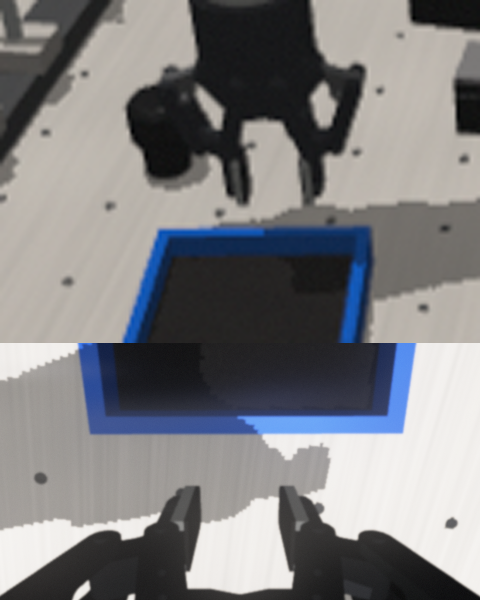

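```bash
python3 - <<'E'
from h import *
c=capture("side"); 
for z in (0,.01,.02,.03,.04): print(z,cv2.projectPoints(np.array([[.645,.092,z],[.602,.088,z]]),c["rvec"],c["tvec"],c["K"],None)[0][:,0].round(1).tolist())
E
```

```text
0 [[232.1, 245.4], [250.2, 245.5]]
0.01 [[231.6, 242.1], [249.8, 242.2]]
0.02 [[231.1, 238.8], [249.4, 238.9]]
0.03 [[230.6, 235.4], [249.0, 235.5]]
0.04 [[230.0, 232.0], [248.5, 232.1]]
```

```bash
python3 -m jog '[[0,0,5,0,0,0,140],[0,0,10,0,0,0,140],[8,0,12,0,0,0,140],[16,0,12,0,0,0,140],[21,0,12,0,0,0,140],[25,-0.7,12,0,0,0.2,140],[29,-2,12,0,0,0.5,140],[33,-3.3,12,0,0,0.9,140],[37,-4.6,12,0,0,1.3,140],[41,-5.9,12,0,0,1.7,140],[45,-7.2,12,0,0,2.1,140],[49,-8.5,12,0,0,2.4,140],[51,-9,12,0,0,2.5,140],[51,-9,12,0,0,2.5,140]]'
cat >> h.py <<'E'
def side_edges():
    c=capture("side"); h=hsv(c)
    m=(h[...,0]>105)&(h[...,0]<130)&(h[...,1]>150)&(h[...,2]>50); m[:,:160]=0;m[:,290:]=0; m[:230]=0
    cv2.imwrite("pics/mask.png",m*255); return c,m
E
python3 - <<'E'
from h import *
c,m=side_edges()
print([(np.nonzero(k)[1].min(),np.nonzero(k)[1].max(),np.nonzero(k)[0].min(),np.nonzero(k)[0].max(),k.sum()) for k in blobs(m,60)])
w=capture("wrist"); cv2.imwrite("pics/w2.png",w["img"][:,:,::-1]); 
print(read_state()["contact_force"])
h=hsv(w); m=(h[...,0]>100)&(h[...,0]<130)&(h[...,1]>130)&(h[...,2]>50)
for k in blobs(m,200): v,u=np.nonzero(k); print(u.min(),u.max(),v.min(),v.max(),k.sum())
E
```

```text
time_s: 8.95
ee_pos: [0.6078, 0.1388, -0.017]
orientation: [-2.137, -2.303, -0.0]
contact_force: [1.0, -1.4, 0.9]
width: 0.0382
[(np.int64(176), np.int64(269), np.int64(253), np.int64(351), np.int64(2784))]
[ 0.8477305  -1.1523642  -0.00713596]
131 530 0 255 26999[ WARN:0@2.372] global loadsave.cpp:1063 imwrite_ Unsupported depth image for selected encoder is fallbacked to CV_8U.
```

```bash
python3 -m jog '[[2,-0.4,0,0,0,0,140],[4,-0.8,0,0,0,0,140],[5,-0.8,0,0,0,0,140]]'; python3 -m jog '[[2,0,0,0,0,0,140],[4,0,0,0,0,0,140]]';  python3 - <<'E'
from h import *
c,m=side_edges()
print([(np.nonzero(k)[1].min(),np.nonzero(k)[1].max(),np.nonzero(k)[0].min(),np.nonzero(k)[0].max(),k.sum()) for k in blobs(m,60)])
E
```

```text
time_s: 9.43
ee_pos: [0.6065, 0.1432, -0.0171]
orientation: [-2.137, -2.302, 0.001]
contact_force: [0.3, -2.2, 0.5]
width: 0.0385
time_s: 9.68
ee_pos: [0.6063, 0.1454, -0.0171]
orientation: [2.137, 2.301, -0.004]
contact_force: [0.7, -6.7, 1.9]
width: 0.0389
[(np.int64(176), np.int64(269), np.int64(255), np.int64(351), np.int64(2655))][ WARN:0@2.404] global loadsave.cpp:1063 imwrite_ Unsupported depth image for selected encoder is fallbacked to CV_8U.
```

```bash
python3 -m jog '[[2,0,0,0,0,0,140],[4,0,0,0,0,0,140],[4,0,0,0,0,0,140]]';  python3 - <<'E' 2>/dev/null
from h import *
c,m=side_edges()
print([(np.nonzero(k)[1].min(),np.nonzero(k)[1].max(),np.nonzero(k)[0].min(),np.nonzero(k)[0].max(),k.sum()) for k in blobs(m,60)])
a=cv2.resize(c["img"][235:360,165:285,::-1],None,fx=4,fy=4,interpolation=cv2.INTER_CUBIC)
w=capture("wrist")["img"][:280,80:560,::-1]
cv2.imwrite("pics/x4.png",np.hstack([cv2.copyMakeBorder(a,0,0,0,0,0),cv2.resize(w,(320,187))[0:187] if 0 else np.vstack([cv2.resize(w,(320,187)),np.zeros((a.shape[0]-187,320,3),np.uint8)])]))
E
```

```text
time_s: 10.1
ee_pos: [0.6063, 0.1452, -0.017]
orientation: [2.137, 2.297, -0.01]
contact_force: [0.9, -10.5, 3.2]
width: 0.0385
[(np.int64(176), np.int64(269), np.int64(255), np.int64(351), np.int64(2650))]
```

View pics/x4.png

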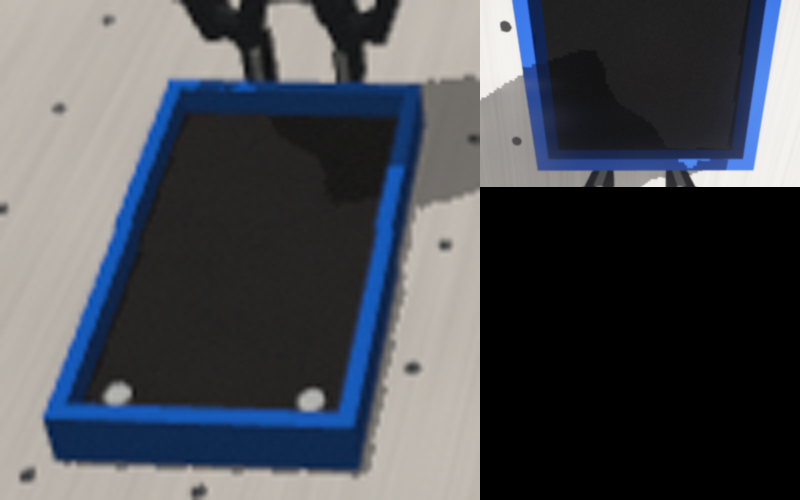

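The joint is closed: the side crop shows continuous rims with no bench between the halves, and the force rises without further travel. I'll retract, verify from the top view and plan the first case.

```bash
python3 -m jog '[[-20,0,0,0,0,0,140],[-45,0,-20,0,0,0,140],[-80,0,-80,0,0,0,0],[-140,-60,-140,0,0,0,0],[-200,-120,-140,0,0,0,0],[-200,-150,-140,0,0,0,0],[-200,-150,-140,0,0,0,0],[-200,-150,-140,0,0,0,0]]'; python3 - <<'E'
from h import *
c=capture("top"); h=hsv(c)
m=(h[...,0]>105)&(h[...,0]<130)&(h[...,1]>150)&(h[...,2]>60); m[:, :150]=0; m[:,270:]=0
for b in blobs(m,80):
    v,u=np.nonzero(b); print(b.sum(),rect(ray(c,np.c_[u,v],.03)))
go([.4565,-.0546,.06],-93.2); print(read_state()["qpos"])
cv2.imwrite("pics/t5.png",c["img"][:,:,::-1])
E
```

```text
time_s: 11.2
ee_pos: [0.4705, -0.0602, 0.1235]
orientation: [2.14, 2.3, 0.001]
contact_force: [0.4, -0.2, -0.7]
width: 0.0856
677 (array([597.9, 268.4]), array([139.4, 229.8]), 4.9)
now [ 0.4723 -0.0591  0.1234] t 11.25 | shift mm [  5.6 -15.5  63.4] turn deg [ 0.  -0.1 97.4]
[ 0.28903278  0.52099583 -0.31672743  2.06814767  0.28022805  0.59037532
 -0.14833112]
```

```bash
python3 -m jog '[[5.6,-15.5,0,0,0,-82.6,0],[5.6,-15.5,0,0,0,-82.6,0],[5.6,-15.5,0,0,0,-82.6,0],[5.6,-15.5,0,0,0,-82.6,0],[5.6,-15.5,0,0,0,-82.6,0],[5.6,-15.5,0,0,0,-82.6,0],[5.6,-15.5,0,0,0,-82.6,0],[5.6,-15.5,0,0,0,-82.6,0],[5.6,-15.5,0,0,0,-82.6,0],[5.6,-15.5,20,0,0,-82.6,0]]'; python3 - <<'E'
from h import *
go([.4565,-.0546,-.02],86.8); print(read_state()["qpos"])
w=capture("wrist"); cv2.imwrite("pics/w6.png",w["img"][:,:,::-1])
E
```

```text
time_s: 12.5
ee_pos: [0.4579, -0.0539, 0.1035]
orientation: [0.089, 3.136, 0.002]
contact_force: [0.2, 0.4, -1.2]
width: 0.0854
now [ 0.4579 -0.0539  0.1035] t 12.5 | shift mm [  1.9  -1.  123.5] turn deg [ 0.1  0.2 -0.1]
[ 0.53172007  0.61039052 -0.693683    2.11772779  0.66366446  0.6353042
  0.88721607]
```

View pics/w6.png

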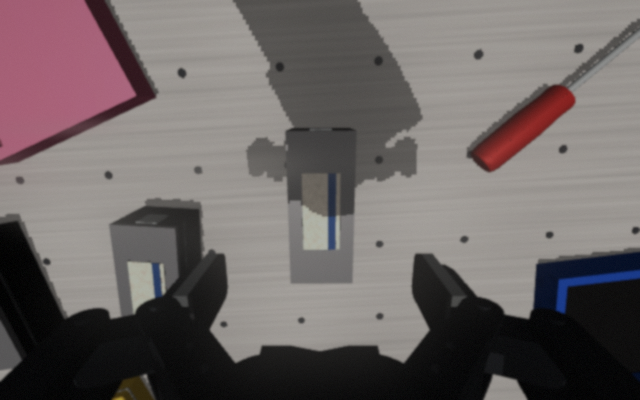

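```bash
cat >> h.py <<'E'
def feel(n=6):
    F=[];M=[]
    for i in range(n):
        s=read_state(); T=R.from_rotvec(s["orientation"]).inv()
        F.append(s["contact_force"]); M.append(T.apply(s["wrist_torque"])); capture("top")
    print("t",round(s["time_s"],2),"w",round(s["width"],4),"F",np.mean(F,0).round(2),"Mtool",np.mean(M,0).round(3),"sd",np.std(M,0).round(3),"pos",np.round(s["ee_pos"],4))
E
python3 -m jog '[[1.5,-1,60,0,0,0,0],[1.5,-1,105,0,0,0,0],[1.5,-1,118,0,0,0,0],[1.5,-1,123,0,0,0,0],[1.5,-1,123,0,0,0,255],[1.5,-1,123,0,0,0,255],[1.5,-1,123,0,0,0,255],[1.5,-1,123,0,0,0,255],[1.5,-1,123,0,0,0,255],[1.5,-1,123,0,0,0,255]]' 60; python3 -c "from h import *; feel(1)"
```

```text
time_s: 13.8
ee_pos: [0.4551, -0.0554, -0.019]
orientation: [0.086, 3.138, 0.002]
contact_force: [-0.2, 1.1, 7.1]
width: 0.0492
t 13.8 w 0.0492 F [-0.2   1.09  7.08] Mtool [-0.444  0.153  0.037] sd [0. 0. 0.] pos [ 0.4551 -0.0554 -0.019 ]
```

```bash
python3 -m jog '[[0,0,-15,0,0,0,255],[0,0,-60,0,0,0,255],[0,0,-100,0,0,0,255],[0,0,-100,0,8,0,255],[0,0,-100,0,13,0,255],[0,0,-100,0,13,0,255],[0,0,-100,0,13,0,255],[0,0,-100,0,13,0,255],[0,0,-100,0,13,0,255],[0,0,-100,0,5,0,255],[0,0,-100,0,0,0,255],[0,0,-100,0,0,0,255],[0,0,-100,0,0,0,255]]'; python3 -c "from h import *; feel()"
python3 -m jog '[[0,0,0,0,-8,0,255],[0,0,0,0,-13,0,255],[0,0,0,0,-13,0,255],[0,0,0,0,-13,0,255],[0,0,0,0,-13,0,255],[0,0,0,0,-13,0,255],[0,0,0,0,-5,0,255],[0,0,0,0,0,0,255],[0,0,0,0,0,0,255],[0,0,0,0,0,0,255]]'; python3 -c "from h import *; feel()"
```

```text
time_s: 15.48
ee_pos: [0.4553, -0.056, 0.0803]
orientation: [0.086, 3.14, 0.0]
contact_force: [0.0, -0.0, -3.7]
width: 0.0493
t 15.72 w 0.0497 F [ 0.09 -0.16 -3.88] Mtool [ 0.007  0.027 -0.005] sd [0.04  0.121 0.02 ] pos [ 0.4547 -0.0558  0.0798]
time_s: 17.02
ee_pos: [0.4562, -0.0556, 0.0799]
orientation: [0.09, 3.138, 0.004]
contact_force: [-0.1, 0.4, -3.3]
width: 0.0495
t 17.27 w 0.0493 F [-0.19 -0.5  -3.38] Mtool [ 0.033 -0.049 -0.019] sd [0.051 0.093 0.011] pos [ 0.453  -0.0565  0.0799]
```

```bash
python3 -c "from h import *; feel(14)"
python3 -m jog '[[0,0,0,0,8,0,255],[0,0,0,0,13,0,255],[0,0,0,0,13,0,255],[0,0,0,0,13,0,255],[0,0,0,0,13,0,255],[0,0,0,0,13,0,255],[0,0,0,0,6,0,255],[0,0,0,0,0,0,255],[0,0,0,0,0,0,255],[0,0,0,0,0,0,255],[0,0,0,0,0,0,255]]'; python3 -c "from h import *; feel(18)"
```

```text
t 17.98 w 0.0492 F [-0.03  0.05 -3.55] Mtool [ 0.009  0.023 -0.007] sd [0.026 0.14  0.029] pos [ 0.4541 -0.056   0.08  ]
time_s: 19.4
ee_pos: [0.4556, -0.0558, 0.08]
orientation: [0.087, 3.14, 0.001]
contact_force: [-0.5, -0.2, -2.7]
width: 0.0493
t 20.25 w 0.0497 F [ 0.02  0.02 -3.43] Mtool [-0.003  0.05   0.   ] sd [0.034 0.13  0.037] pos [ 0.4541 -0.056   0.0801]
```

```bash
cat >> h.py <<'E'
def feel2(n=10):
    M=[];Q=[]
    for i in range(n):
        s=read_state(); T=R.from_rotvec(s["orientation"]).inv()
        M.append(T.apply(s["wrist_torque"])[1]); Q.append(np.r_[s["tau"][[5]] if hasattr(s["tau"],"shape") else s["tau"][5], s["tau"][3],s["tau"][1],s["qpos"][5], T.apply(s["contact_force"])[0]]); capture("top")
    Q=np.array(Q); print("My",np.round(M,3).tolist(),"mean",np.mean(M).round(4),"med",np.median(M).round(4)); print("tau6",Q[:,0].round(3).tolist(),Q[:,0].mean().round(4),"tau4",Q[:,1].mean().round(3),Q[:,1].std().round(3),"tau2",Q[:,2].mean().round(3),"Fx",Q[:,4].round(2).tolist(),"t",s["time_s"])
E
python3 -c "from h import *; feel2(10)"
```

```text
My [-0.001, -0.165, -0.17, -0.08, 0.055, 0.19, 0.187, -0.014, -0.094, -0.129] mean -0.022 med -0.047
tau6 [-0.013, -0.014, -0.014, -0.013, -0.013, -0.013, -0.012, -0.014, -0.014, -0.014] -0.0134 tau4 -10.138 0.0 tau2 -44.8 Fx [-0.19, 0.1, -0.03, 0.65, 0.42, -0.37, -0.32, -0.79, -0.14, -0.55] t 20.75
```

```bash
cat >> h.py <<'E'
from scipy.optimize import curve_fit
def feel3(n=16):
    t=[];M=[]
    for i in range(n):
        s=read_state(); T=R.from_rotvec(s["orientation"]).inv(); t.append(s["time_s"]); M.append(T.apply(s["wrist_torque"])[1]); capture("top")
    fit(np.array(t)-t[0],np.array(M)); print("t",s["time_s"],"w",s["width"],"pos",np.round(s["ee_pos"],4),"F",np.round(s["contact_force"],1))
def fit(t,M):
    f=lambda t,a,b,c,w:a+b*np.cos(w*t)+c*np.sin(w*t)
    best=min((curve_fit(f,t,M,[0,.1,.1,w],maxfev=9000,bounds=([-1,-1,-1,8],[1,1,1,30])) for w in (11,14,17,20)),key=lambda r:np.sum((f(t,*r[0])-M)**2))
    r=best[0]; print("My offset",r[0].round(4),"+-",np.sqrt(best[1][0,0]).round(4),"amp",np.hypot(r[1],r[2]).round(3),"w",r[3].round(1),"raw mean",M.mean().round(4))
E
python3 -c "
from h import *
fit(np.arange(10)*.05,np.array([-0.001, -0.165, -0.17, -0.08, 0.055, 0.19, 0.187, -0.014, -0.094, -0.129]))"
python3 -m jog '[[0,0,0,0,-6,0,255],[0,0,0,0,-12,0,255],[0,0,0,0,-13,0,255],[0,0,0,0,-13,0,255],[0,0,0,0,-13,0,255],[0,0,0,0,-13,0,255],[0,0,0,0,-9,0,255],[0,0,0,0,-5,0,255],[0,0,0,0,-2,0,255],[0,0,0,0,0,0,255],[0,0,0,0,0,0,255]]'; python3 -c "from h import *; feel3(16)"
```

```text
My offset 0.0076 +- 0.011 amp 0.178 w 17.5 raw mean -0.0221
time_s: 22.18
ee_pos: [0.4552, -0.0558, 0.0799]
orientation: [0.089, 3.14, 0.003]
contact_force: [0.5, 0.0, -3.0]
width: 0.0495
My offset 0.034 +- 0.0103 amp 0.195 w 16.8 raw mean 0.0261
t 22.925 w 0.04908560316908145 pos [ 0.4541 -0.056   0.08  ] F [-0.1  0.  -2.9]
```

Case A is quiet (balance differs by 0.03 N·m). I'll put it back.

```bash
python3 -m jog '[[0,0,50,0,0,0,255],[0,0,85,0,0,0,255],[0,0,95,0,0,0,255],[0,0,98,0,0,0,255],[0,0,99.5,0,0,0,255],[0,0,99.5,0,0,0,255],[0,0,99.5,0,0,0,0],[0,0,99.5,0,0,0,0],[0,0,99.5,0,0,0,0],[0,0,99.5,0,0,0,0],[0,0,60,0,0,0,0],[0,0,0,0,0,0,0],[0,0,-20,0,0,0,0],[0,0,-20,0,0,0,0]]'; python3 -c "
from h import *
go([.5193,-.198,.10],82.5); print(read_state()['contact_force'])"
```

```text
time_s: 24.72
ee_pos: [0.4551, -0.0563, 0.1013]
orientation: [0.087, 3.137, -0.001]
contact_force: [0.3, 0.1, -0.4]
width: 0.085
now [ 0.4551 -0.0563  0.1013] t 24.725 | shift mm [ -71.9 -137.9    1.6] turn deg [-0.   0.2  4.3]
[ 0.2993929   0.09857715 -0.41044671]
```

```bash
python3 -m jog '[[-36,-69,0,0,0,2,0],[-72,-138,0,0,0,4.3,0],[-72,-138,0,0,0,4.3,0],[-72,-138,0,0,0,4.3,0],[-72,-138,50,0,0,4.3,0],[-72,-138,100,0,0,4.3,0],[-72,-138,115,0,0,4.3,0],[-72,-138,119.5,0,0,4.3,0],[-72,-138,119.5,0,0,4.3,255],[-72,-138,119.5,0,0,4.3,255],[-72,-138,119.5,0,0,4.3,255],[-72,-138,119.5,0,0,4.3,255],[-72,-138,119.5,0,0,4.3,255],[-72,-138,119.5,0,0,4.3,255]]' 60
python3 -m jog '[[0,0,-15,0,0,0,255],[0,0,-60,0,0,0,255],[0,0,-100,0,0,0,255],[0,0,-100,0,6,0,255],[0,0,-100,0,12,0,255],[0,0,-100,0,13,0,255],[0,0,-100,0,13,0,255],[0,0,-100,0,13,0,255],[0,0,-100,0,13,0,255],[0,0,-100,0,9,0,255],[0,0,-100,0,5,0,255],[0,0,-100,0,2,0,255],[0,0,-100,0,0,0,255],[0,0,-100,0,0,0,255]]'; python3 -c "from h import *; feel3(16)"
python3 -m jog '[[0,0,0,0,-6,0,255],[0,0,0,0,-12,0,255],[0,0,0,0,-13,0,255],[0,0,0,0,-13,0,255],[0,0,0,0,-13,0,255],[0,0,0,0,-13,0,255],[0,0,0,0,-9,0,255],[0,0,0,0,-5,0,255],[0,0,0,0,-2,0,255],[0,0,0,0,0,0,255],[0,0,0,0,0,0,255]]'; python3 -c "from h import *; feel3(16)"
```

```text
time_s: 26.48
ee_pos: [0.5197, -0.1978, -0.0178]
orientation: [0.204, 3.132, -0.001]
contact_force: [-0.6, 0.0, 5.5]
width: 0.0494
time_s: 28.22
ee_pos: [0.517, -0.198, 0.0808]
orientation: [-0.204, -3.134, 0.001]
contact_force: [-0.8, -0.3, -3.7]
width: 0.0489
My offset 0.0788 +- 0.0076 amp 0.017 w 8.0 raw mean 0.0787
t 28.975 w 0.04915483942425184 pos [ 0.5184 -0.1977  0.0805] F [ 0.5  0.9 -3.4]
time_s: 30.4
ee_pos: [0.5197, -0.1975, 0.0803]
orientation: [0.204, 3.133, 0.002]
contact_force: [0.2, -0.2, -3.2]
width: 0.0495
My offset -0.0743 +- 0.0091 amp 0.021 w 20.9 raw mean -0.0727
t 31.15 w 0.04940340801252286 pos [ 0.5184 -0.1977  0.0806] F [ 1.1 -0.1 -4. ]
```

Case B rattles: its balance goes from +0.079 to −0.074 N·m, a difference of 0.15. I'll carry it to the joint.

```bash
python3 -c "
from h import *
go([.598,.264,.17],82.5); print(read_state()['qpos'])"
```

```text
now [ 0.5184 -0.1977  0.0805] t 31.2 | shift mm [-19.2 468.1 -89.5] turn deg [-0.   0.   0.1]
[ 0.76604348  0.76487386 -0.7233274   1.88287234  0.71562475  0.77339157
  1.08337648]
```

```bash
python3 -m jog '[[0,0,-40,0,0,0,255],[0,20,-90,0,0,0,255],[-2,60,-90,0,0,0,255],[-4,100,-90,0,0,0,255],[-6,140,-90,0,0,0,255],[-8,180,-90,0,0,0,255],[-10,220,-90,0,0,0,255],[-11,260,-90,0,0,0,255],[-13,300,-90,0,0,0,255],[-15,340,-90,0,0,0,255],[-16,380,-90,0,0,0,255],[-18,415,-90,0,0,0,255],[-19,440,-90,0,0,0,255],[-19,456,-90,0,0,0,255],[-19,464,-90,0,0,0,255],[-19,468,-90,0,0,0,255],[-19,468,-90,0,0,0,255],[-19,468,-90,0,0,0,255],[-19,468,-90,0,0,0,255],[-19,468,-90,0,0,0,255]]'; python3 - <<'E'
from h import *
go([.598,.264,.17],82.5)
t=capture("top"); c=capture("side"); s=read_state(); print(s["width"],s["contact_force"],s["qpos"],np.abs(s["joint_vel"]).max())
a=cv2.resize(c["img"][100:370,100:360,::-1],None,fx=1.5,fy=1.5); b=cv2.resize(t["img"][110:290,140:440,::-1],(400,240))
b=np.vstack([b,np.zeros((a.shape[0]-240,400,3),np.uint8)]); cv2.imwrite("pics/final.png",np.hstack([a,b]))
cv2.imwrite("pics/side_f.png",c["img"][:,:,::-1])
E
```

```text
time_s: 33.7
ee_pos: [0.5979, 0.2635, 0.1706]
orientation: [0.204, 3.135, -0.0]
contact_force: [-0.8, 0.1, -3.2]
width: 0.0491
now [0.5979 0.2635 0.1706] t 33.7 | shift mm [-0.   0.5  0.6] turn deg [-0.  0.  0.]
0.049538493853136446 [-0.13273377  0.58230633 -3.04915932] [-0.04233346  0.76931707 -0.75540134  1.52716848  0.57270953  1.07627591
  0.50671401] 0.002549327539998424
```

View pics/final.png

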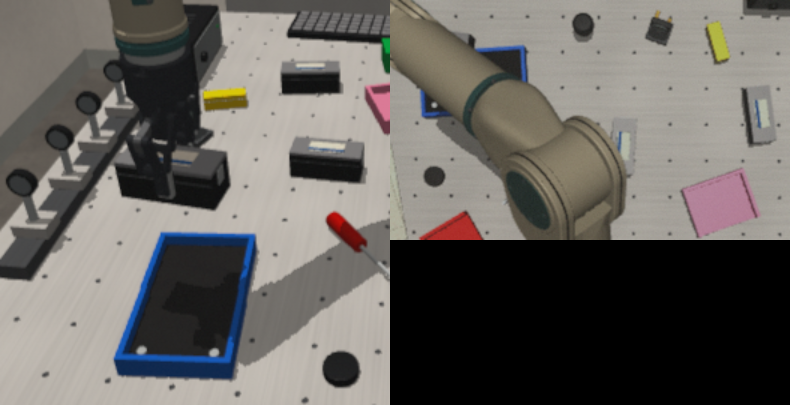

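```bash
python3 - <<'E'
from h import *
c=capture("side"); a=np.radians(-7.5); X=np.array([np.cos(a),np.sin(a),0]); Y=np.array([-X[1],X[0],0])
for zc in (.19,.213,.235):
  for p in (0,5):
    q=np.radians(p); Xp=X*np.cos(q)-np.array([0,0,1])*np.sin(q); Zp=np.cross(Xp,Y)
    C=np.array([.598,.264,zc]); P=[C+sx*.06*Xp+.025*Y+sz*.025*Zp for sx,sz in((1,-1),(-1,-1),(1,1),(-1,1))]
    print(zc,p,((cv2.projectPoints(np.array(P),c["rvec"],c["tvec"],c["K"],None)[0][:,0]-100)*1.5).round(0).tolist())
im=c["img"][:,:,::-1]; g=im[:,:,:].max(2); 
for u in (182,190,200,230,238,243): print(u,[(v,int(g[v,u])) for v in range(192,246,2)])
E
```

```text
0.19 0 [[126.0, 211.0], [218.0, 226.0], [118.0, 178.0], [213.0, 192.0]]
0.19 5 [[129.0, 215.0], [219.0, 223.0], [118.0, 181.0], [211.0, 188.0]]
0.213 0 [[123.0, 196.0], [216.0, 211.0], [115.0, 162.0], [211.0, 176.0]]
0.213 5 [[125.0, 200.0], [217.0, 208.0], [114.0, 166.0], [209.0, 172.0]]
0.235 0 [[119.0, 181.0], [214.0, 196.0], [111.0, 146.0], [209.0, 160.0]]
0.235 5 [[122.0, 185.0], [215.0, 192.0], [111.0, 150.0], [207.0, 156.0]]
182 [(192, 34), (194, 59), (196, 115), (198, 191), (200, 172), (202, 125), (204, 125), (206, 125), (208, 117), (210, 52), (212, 18), (214, 16), (216, 34), (218, 18), (220, 20), (222, 18), (224, 18), (226, 17), (228, 19), (230, 39), (232, 193), (234, 192), (236, 191), (238, 191), (240, 190), (242, 190), (244, 189)]
190 [(192, 104), (194, 65), (196, 42), (198, 40), (200, 39), (202, 25), (204, 26), (206, 25), (208, 25), (210, 47), (212, 41), (214, 17), (216, 24), (218, 26), (220, 21), (222, 20), (224, 17), (226, 18), (228, 17), (230, 19), (232, 123), (234, 186), (236, 186), (238, 183), (240, 159), (242, 188), (244, 187)]
200 [(192, 25), (194, 49), (196, 23), 
[... 494 characters left out ...]
), (232, 21), (234, 18), (236, 17), (238, 123), (240, 189), (242, 190), (244, 190)]
238 [(192, 39), (194, 152), (196, 188), (198, 179), (200, 77), (202, 76), (204, 76), (206, 76), (208, 77), (210, 77), (212, 76), (214, 77), (216, 71), (218, 52), (220, 18), (222, 17), (224, 34), (226, 18), (228, 18), (230, 17), (232, 17), (234, 18), (236, 17), (238, 18), (240, 166), (242, 190), (244, 191)]
243 [(192, 191), (194, 193), (196, 190), (198, 189), (200, 98), (202, 77), (204, 76), (206, 77), (208, 76), (210, 76), (212, 63), (214, 48), (216, 22), (218, 19), (220, 17), (222, 20), (224, 17), (226, 19), (228, 20), (230, 21), (232, 19), (234, 21), (236, 18), (238, 36), (240, 147), (242, 189), (244, 188)]
```

The held case is level within about 0.5° (bottom-edge slope 0.157 against 0.161 predicted), with its centre near z = 0.215 and its underside near 0.19. Handing in.

```bash
python3 -c "
from workcell import *
s=read_state(); print(s['time_s'],s['width'],s['ee_pos'],s['contact_force']); print(close_job())"
```

```text
33.85 0.04921286504768883 [0.59781655 0.26380041 0.17056218] [-0.94216585  1.07126007 -2.86752739]
the job is handed in; nothing more can be done
None
```

The job is handed in at 33.9 s, with the gripper still holding the rattling case over the middle of the tray joint.

- **Tray:** The loose half is flush against the fixed half. The two now measure 139 × 230 mm as one piece, and the side view shows no gap.
- **First case tested (near the tray):** It is quiet. Its level balance differed by only about 0.03 N·m between the two ends. My earliest readings on it looked ambiguous because the torque was oscillating, so I rocked it again and fitted out the oscillation. I put it back at the commanded spot, and the last picture shows it standing flat. I did not re-measure its position.
- **Second case tested (the middle one):** It rattles, with the balance going from +0.079 to −0.074 N·m, a difference of 0.15. The third case was never touched.
- **Final hold:** The tool is at (0.598, 0.264) m, and the joint middle measured about (0.598, 0.264) m. The case is level within about 0.5°. Its underside is about 19 cm above the bench and its centre about 21.5 cm.

**Fingertip height:** The real fingertips stood about 3–4 cm higher than the reported tool point. My first two pushes passed over the tray rim without touching it, and I lowered the tool to correct for that.

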